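# Close the sample cell with its bayonet cap

### The arm

A 6-joint arm with a two-finger parallel gripper is mounted at the origin on a cart in front of the work surface, level with it; the furniture and walls round the work are solid. World frame = base frame: x ahead of the robot, y to its left, z up, the work surface at z = 0. Lengths are in mm, angles in rad, forces in N, time in s.
With the tool pointing down it reaches from about 400 to 925 mm from the base axis. Payload 12.5 kg.
Tool frame: the origin (TCP) lies on the front face of the gripper's body, between the roots of the fingers; the fingertips stand 78 mm ahead of it and the grasp point (between the pads) lies 59 mm ahead of it (env.nose_length is the distance from the TCP to the fingertips, in mm); z points along the fingers, y is the line along which they close (so a half turn about z gives the same grasp; the last joint's range is limited). The gripper opens to 95 mm and grips with 3 to 60 N. Pads are 20 mm wide; open, the fingers measure 119 mm over their backs; the gripper's body (75 mm by 180 mm) begins 59 mm behind the grasp point.
Start: joints at [-1.442, 0.491, 1.559, -0, 1.092, -0.106], TCP at [145.426, -607.856, 292.261] pointing down, gripper open.
Joint ranges: [-3.1, 3.1], [-0.84, 2.19], [0.05, 2.79], [-1.13, 4.28], [0.06, 2.93], [-2.69, 2.69]. Speed limits (rad/s): [2.22, 2.22, 2.79, 3.14, 3.14, 3.14].

### API

Orientations are given as [roll, pitch, yaw] about the fixed x, y, z axes, in that order (R = Rz(yaw) Ry(pitch) Rx(roll)).
In Python, from cell import env gives the robot as it stands.
- The arm moves only by the tool jog_arm, never from a script. Its argument "motion" is a list of rows, each a list of 7 numbers: the turn, a rotation vector about the tool's x, y, z in degrees, then the shift along the tool's x, y, z in mm, then the finger opening in mm, from 0 to 95.1. In form: [[wx, wy, wz, x, y, z, hand], ...]. A call has 1 to 10 rows; each row shifts and turns the commanded pose from where the row before left it, along the tool's axes as they then stand; what a row does not reach is not made up. A row lasts 1/8 s, in which the tool goes at most 62.5 mm and 10.7 degrees, less where a joint would pass 70% of its speed; a pose out of reach is approached as far as the arm can. A call is refused whole if a number of a shift passes 62.5 or a number of a turn 10.7, either way. A call with a gripper value outside its range is refused whole. The fingers move at their own pace and stop on an object; the grip force is fixed at half the most. Time passes only in rows, so rows that do not move let the fingers close. It gives the time, the measured TCP pose, the force, the opening and the grip force at its end, in the units of the state.
- env.state(): the state, without advancing time (a new reading comes with each control period).
- env.read_camera(name): name is "scene" or "top" or "wrist"; returns a dict with "color" (384x512x3 uint8, red, green, blue), "z_map" (384x512 float32, mm along the optical axis (not along the pixel's ray), 0 where there is no reading), "camera_matrix" (3x3 intrinsics, pixels), "k1" (the pictures are not rectified: a ray, as slopes to the right and down, at radius r is drawn at 1 + k1 r^2 times it, then the intrinsics apply), "world_to_cam" (4x4, takes a point from world to camera coordinates). Camera axes: x right, y up, looking along -z (the intrinsics and any distortion apply to the point x, -y, -z); pixel columns grow to the right and rows downward; lengths in mm; the calibration is good to about 2 mm. A picture is of the moment at which its call begins.
- env.job_done(): hands the job in; it is judged then, once.
Trained networks look in the newest picture that a camera, given by its name, has taken for a name from the list of things; names that differ only in an ending like _2 or _b are one class to them, and where a whole thing is asked for, a point or a joint stands for the part that bears it (a point fixed in the world has none). Each returns a list of dicts, best first, with "score" (0 to 1); they miss things now and then, are a little off and sometimes report something else, mostly with a low value. They report only what shows in the picture. A call takes as long as a camera call. They do not tell look-alikes from the thing itself.
- env.recognise(camera, thing): "location" ([column, row] in pixels, amid what is visible of it).
The state is a dict: "t": time; "joints": joint angles; "qvel": joint speeds; "tau": joint torques, N m; "eef_pos": TCP position; "tcp_rot": TCP orientation; "ft_force": force on the tool from outside, world axes, zero at the start; "moment": the same for the moment, N m; "opening": opening from 0.0 (shut) to 1.0 (fully open); "grip_force": force on a finger pad.
Only numpy, scipy, OpenCV 4.12 (cv2) and the standard library are available. Lean on these libraries where they do the work, as an engineer would, in place of code of your own. Each camera call takes 0.05 s, during which the arm holds its last target. There are 200 camera calls.

### The job

Take the winged cap out of its grey stand and close the sample cell on the bench instrument with it: find by feel where its lugs drop into the slots, push it in gently against the spring, twist it clockwise all the way to the stop so that the interlock trips, and let go so that it stays locked and upright. Never push or twist hard (more than 45 N between cap and cell is too much) and leave the mortar and the vial alone.

Things in the scene. Friction and masses are not known exactly. Their poses are not given: they have to be found in the camera images.
- cap: Loose bare aluminium bayonet cap, 150 g, 60 mm tall, upright. Origin: centre of the nose's underside; z up its axis, x along wing and lugs. Nose tapers from radius 10.5 to 15 mm over z 0-5 mm; spigot radius 15 to z = 21; two equal opposite lugs along +x and -x (z 5-10.5, 7 mm wide, out to radius 20.5); flange radius 27 at z 21-26. A half turn about z makes no difference.
- cap_grip (a point): Middle of the cap's upright wing grip, on the axis, 48 mm above the cap's origin; axes as the cap's. The wing is 40 mm long along x, 14 mm thick along y, and stands from 26 to 60 mm above the cap's origin. Take it by its flat sides from above.
- stand: Fixed grey plastic ring on the worktop, 62 mm outside and 47 mm inside diameter, 26 mm tall, origin at the centre of its underside. The cap starts hanging in it, flange on the rim (cap origin 5 mm above the worktop).
- cell: Bench instrument fixed to the worktop: grey base 130 x 120 x 22 mm, on it an upright aluminium barrel of 76 mm diameter with an open mouth, behind it a pod 43 mm high. Origin at worktop level under the barrel's axis, z up. Closing: held fully home the cap turns clockwise seen from above to a hard stop 26 to 43 degrees (0.45 to 0.75 rad) on, set by hand and unmeasured; let go, a spring lifts it to 18.5 mm below the mouth and friction keeps it turned.
- cell_mouth (a point): Centre of the mouth, 60 mm above the cell's origin, axes as the cell's, level with the top of a steel ring in it: 8 mm thick, bore radius 16.5 mm, two opposite slots 10 mm wide out to radius 22.5 mm. The ring is clamped at an unmeasured angle: slots along the cell's x axis give or take 22 degrees (0.38 rad). Lugs resting on the ring beside the slots: cap origin 5 mm below this point.
- cell_seat (a point): On the barrel's axis 21 mm below the mouth: where the cap's origin is when fully home (flange on the ring). Over the slots the cap drops freely to 6.5 mm above this point; then its nose meets a spring plate: 4 N, rising 0.7 N per mm, 8.5 N at home. The lugs are below the ring, free to turn, when the cap's origin is less than 2.5 mm above this point.
- interlock (a joint): Small brass slider inside the ring, pushed by a lug over the last 15 degrees or so of the twist against a spring under 1 N: 0 m free, about 0.005 m with the cap at the hard stop; more than 0.0035 m counts as tripped (within 4 degrees of the stop).
- mortar: White mortar, 98 mm across, 45 mm tall, a bystander. Origin at the centre of its underside.
- vial: Glass sample vial with a black cap, 23 mm across, 62 mm tall, standing, a bystander. Origin at the centre of its underside.
There are look-alikes about, which are no part of the job. What is shaped like the cap but orange is not meant.

How it is judged (in metres and radians):
On the way, in this order (a step that is already met when the one before it is completed fails the run):
1. the cap is out of the stand, clear of it (horizontal distance between cap and stand above 0.08 m), for 0.1 s.
2. the cap is pushed in through the slots, lugs below the ring (z of cap in the frame of cell below 0.0425 m and horizontal distance between cap and cell below 0.004 m and angle between cap's own z axis and vertical below 0.1 rad), for 0.1 s.
3. the cap is twisted to the stop, interlock tripped (value of joint interlock above 0.0035 m), for 0.2 s.
At the end, for the whole second after the job is handed in: The cap sits locked in the cell, at rest: interlock beyond 3.5 mm, cap origin less than 43.5 mm above the cell's origin, within 4 mm of its axis, tilted less than 0.1 rad (value of joint interlock above 0.0035 m and z of cap in the frame of cell below 0.0435 m and horizontal distance between cap and cell below 0.004 m and angle between cap's own z axis and vertical below 0.1 rad and linear speed of cap below 0.02 m/s); the robot touches nothing.
It fails at once if more than 45 N between the cap and the cell (contact force between cap and cell above 45 N).
It fails at once if the mortar is disturbed (moved more than 20 mm) (distance of mortar from where it was at the start of the episode above 0.02 m).
It fails at once if the vial is disturbed (moved more than 20 mm) (distance of vial from where it was at the start of the episode above 0.02 m).
It also fails if it takes over 70 s, if anything falls off the work surface, if the arm or the gripper's body presses on something with over 40 N, if the wrist force passes 120 N, or if a joint passes its speed limit or range.

## Working session

There is one attempt and no reset: what is moved stays moved. The work goes in short steps, Python scripts to look and compute and a tool call to move; the robot and the scene stay as the last step left them, time stands still between calls to the robot, and variables do not carry over. Pictures are saved under pics/ and viewed, at most 10 in all, crops included, and the job is handed in when it is done.

Besides the shell and the picture viewer there is one more tool, called after "Request:" as name(argument=value, ...), one argument or row to a line, values as JSON. jog_arm: Moves the arm, as the interface text tells. Its arguments: {"type":"object","properties":{"motion":{"type":"array"}},"required":["motion"]}

```bash
mkdir -p pics; ls
cat > h.py <<'E'
import numpy as np, cv2
from cell import env
def px2w(c,u,v,z=None,plane=None):
    K=np.array(c["camera_matrix"]);k=c["k1"]
    a=np.array([(u-K[0,2])/K[0,0],(v-K[1,2])/K[1,1]]);s=a.copy()
    for _ in range(20): s=a/(1+k*(s@s))
    d=np.array([s[0],-s[1],-1.0]);T=np.linalg.inv(np.array(c["world_to_cam"]))
    o=T[:3,3];D=T[:3,:3]@d
    if plane is not None: return o+D*(plane-o[2])/D[2]
    return o+D*(z if z else c["z_map"][int(round(v)),int(round(u))])
def cloud(c):
    K=np.array(c["camera_matrix"]);k=c["k1"];h,w=c["z_map"].shape
    u,v=np.meshgrid(np.arange(w),np.arange(h))
    a=np.stack([(u-K[0,2])/K[0,0],(v-K[1,2])/K[1,1]],-1);s=a.copy()
    for _ in range(20): s=a/(1+k*(s**2).sum(-1,keepdims=True))
    z=c["z_map"];P=np.stack([s[...,0]*z,-s[...,1]*z,-z],-1)
    T=np.linalg.inv(np.array(c["world_to_cam"]))
    P=P@T[:3,:3].T+T[:3,3]; P[z==0]=np.nan
    return P
def save(n,im): cv2.imwrite("pics/"+n+".png",np.ascontiguousarray(im[...,::-1]))
E
python3 - <<'E'
from h import *
c=env.read_camera("top");save("top",c["color"])
P=cloud(c)
for t in ["cap","stand","cell","mortar","vial"]:
    for r in env.recognise("top",t)[:3]:
        u,v=r["location"];print(t,round(r["score"],2),u,v,px2w(c,u,v).round(0))
d=env.read_camera("scene");save("scene",d["color"])
print(env.state())
E
```

```text
pics
cap 0.72 213.8 240.4 [514. 198.  59.]
stand 0.77 179.8 250.2 [495. 270.  25.]
stand 0.17 167.3 252.7 [489. 291.  43.]
cell 0.9 357.9 224.6 [551. -81.  43.]
mortar 0.59 269.5 131.4 [745.  95.  12.]
vial 0.66 257.3 294.5 [413. 113.  61.]
{'t': 0.35, 'joints': array([-1.44157609e+00,  4.91082535e-01,  1.55900571e+00,  9.59987080e-06,
        1.09169966e+00, -1.05630591e-01]), 'qvel': array([-0.00205683, -0.0013371 ,  0.00110674, -0.00012321,  0.00026533,
        0.00024845]), 'tau': array([-1.64380144e-03, -6.11895776e+01, -2.58116895e+01,  6.92041568e-02,
        4.56919090e-02, -4.35165418e-05]), 'eef_pos': array([ 145.43917766, -607.82547587,  292.11104113]), 'tcp_rot': array([-3.14139938e+00, -2.90574456e-05,  2.34846398e-01]), 'ft_force': array([-1.22343885,  0.67817845,  0.50883059]), 'moment': array([-0.00436922,  0.06261158, -0.03061448]), 'grip_force': 0.0, 'opening': 0.9996220438174551}
```

View pics/top.png

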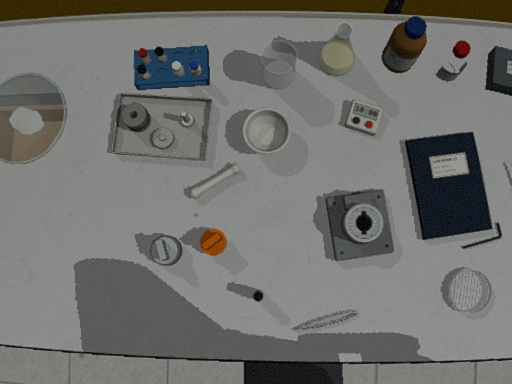

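View pics/scene.png

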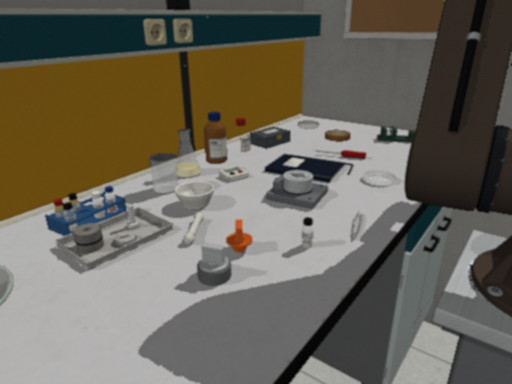

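The real (grey) cap sits in its stand at about (165,250) in the top image, with the orange look-alike at (213,242). The cell's barrel is at (363,223), the vial at (258,296) and the mortar at (267,132).

Run:
```python
from h import *
c=env.read_camera("top");P=cloud(c)
def sel(u,v,r,z0,z1):
    s=P[v-r:v+r,u-r:u+r].reshape(-1,3);return s[(s[:,2]>z0)&(s[:,2]<z1)]
w=sel(165,250,20,52,80);print("wing",len(w),w.mean(0),cv2.minAreaRect(w[:,:2].astype(np.float32)))
b=sel(363,223,25,50,70);print("barrel",len(b),b.mean(0),cv2.minEnclosingCircle(b[:,:2].astype(np.float32)))
q=sel(360,225,50,15,30);print("base",cv2.minAreaRect(q[:,:2].astype(np.float32)))
q=sel(165,250,22,15,35);print("stand/flange",cv2.minEnclosingCircle(q[:,:2].astype(np.float32)))
C=np.linalg.inv(np.array(env.read_camera("wrist")["world_to_cam"]));print("wristcam",C.round(2))
im=cv2.resize(c["color"][185:265,320:405],None,fx=7,fy=7,interpolation=cv2.INTER_CUBIC);save("cellcrop",im)
```

```text
wing 174 [493.72253857 300.42259374  63.3430098 ] ((493.9969177246094, 301.45355224609375), (40.508296966552734, 15.159131050109863), 17.447309494018555)
barrel 972 [553.33992391 -89.00671618  59.43986268] ((553.6443481445312, -89.75074768066406), 38.79505920410156)
base ((553.9080810546875, -89.02677154541016), (131.77664184570312, 120.9456558227539), 8.890337944030762)
stand/flange ((494.48687744140625, 300.57763671875), 31.62720489501953)
wristcam [[ 2.3000e-01  9.4000e-01  2.6000e-01  2.2068e+02]
 [-9.7000e-01  2.2000e-01  6.0000e-02 -5.9081e+02]
 [-0.0000e+00 -2.7000e-01  9.6000e-01  3.8483e+02]
 [ 0.0000e+00  0.0000e+00  0.0000e+00  1.0000e+00]]
```

View pics/cellcrop.png

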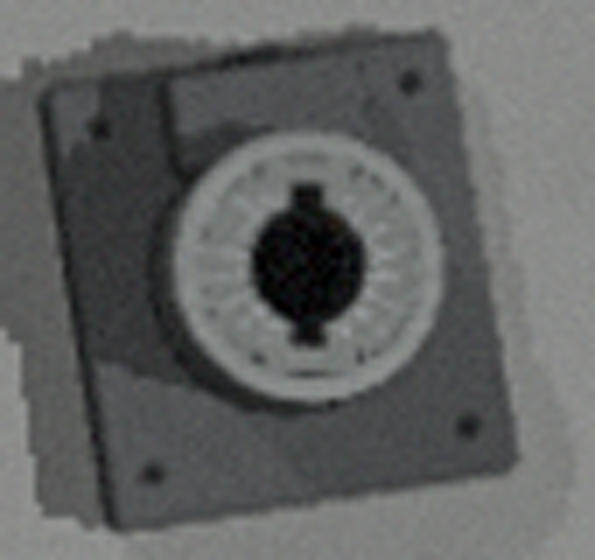

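```bash
cat > plan.py <<'E'
import sys,math
from h import *
def plan(x,y,z,yawdeg,n=None,step=55):
    s=env.state();p=s["eef_pos"];a=s["tcp_rot"][2]
    d=np.array([x,y,z])-p;dy=(yawdeg-math.degrees(a)+180)%360-180
    n=n or max(1,math.ceil(np.linalg.norm(d)/step),math.ceil(abs(dy)/9))
    # rows: translate w/ current yaw then rotate about tool z (wz=-dyaw)
    out=[]
    for i in range(n):
        c,k=math.cos(a),math.sin(a)
        e=d/n
        out.append([0,0,round(-dy/n,2),round(e[0]*c+e[1]*k,1),round(e[0]*k-e[1]*c,1),round(-e[2],1)])
        a+=math.radians(dy/n)
    print("from",p.round(1),round(math.degrees(s["tcp_rot"][2]),2),"rp",s["tcp_rot"][:2].round(4))
    for r in out: print(r)
if __name__=="__main__":
    plan(*map(float,sys.argv[1:5]))
E
python3 plan.py 500 -90 292 13.456
```

```text
from [ 145.4 -607.8  292.2] 13.45 rp [-3.1416 -0.    ]
[0, 0, -0.0, np.float64(38.8), np.float64(-35.1), np.float64(0.0)]
[0, 0, -0.0, np.float64(38.8), np.float64(-35.1), np.float64(0.0)]
[0, 0, -0.0, np.float64(38.8), np.float64(-35.1), np.float64(0.0)]
[0, 0, -0.0, np.float64(38.8), np.float64(-35.1), np.float64(0.0)]
[0, 0, -0.0, np.float64(38.8), np.float64(-35.1), np.float64(0.0)]
[0, 0, -0.0, np.float64(38.8), np.float64(-35.1), np.float64(0.0)]
[0, 0, -0.0, np.float64(38.8), np.float64(-35.1), np.float64(0.0)]
[0, 0, -0.0, np.float64(38.8), np.float64(-35.1), np.float64(0.0)]
[0, 0, -0.0, np.float64(38.8), np.float64(-35.1), np.float64(0.0)]
[0, 0, -0.0, np.float64(38.8), np.float64(-35.1), np.float64(0.0)]
[0, 0, -0.0, np.float64(38.8), np.float64(-35.1), np.float64(0.0)]
[0, 0, -0.0, np.float64(38.8), np.float64(-35.1), np.float64(0.0)]
```

Request:
jog_arm(
  motion=[
    [0, 0, 0, 38.8, -35.1, 0, 95],
    [0, 0, 0, 38.8, -35.1, 0, 95],
    [0, 0, 0, 38.8, -35.1, 0, 95],
    [0, 0, 0, 38.8, -35.1, 0, 95],
    [0, 0, 0, 38.8, -35.1, 0, 95],
    [0, 0, 0, 38.8, -35.1, 0, 95],
    [0, 0, 0, 38.8, -35.1, 0, 95],
    [0, 0, 0, 38.8, -35.1, 0, 95],
    [0, 0, 0, 38.8, -35.1, 0, 95],
    [0, 0, 0, 38.8, -35.1, 0, 95],
  ],
)

```text
t: 1.7
eef_pos: [441.9, -174.7, 292.5]
tcp_rot: [3.141, -0.0, 0.235]
ft_force: [0.0, -0.4, -0.6]
opening: 0.998
grip_force: 0.0
```

Request:
jog_arm(
  motion=[
    [0, 0, 0, 38.8, -35.1, 0, 95],
    [0, 0, 0, 38.8, -35.1, 0, 95],
    [0, 0, 0, 0, 0, 0, 95],
    [0, 0, 0, 0, 0, 0, 95],
  ],
)

```text
t: 2.2
eef_pos: [500.0, -90.0, 292.1]
tcp_rot: [3.142, 0.0, 0.235]
ft_force: [0.0, -0.7, -0.6]
opening: 0.997
grip_force: 0.0
```

```bash
python3 - <<'E'
from h import *
c=env.read_camera("wrist");P=cloud(c);save("w1",c["color"])
m=(P[...,2]>52)&(P[...,2]<68)&(np.hypot(P[...,0]-553,P[...,1]+89)<60)
b=P[m][:,:2].astype(np.float32);print(len(b),cv2.minEnclosingCircle(b),np.median(P[m][:,2]))
E
python3 plan.py 494 301 250 17.4
```

```text
3981 ((553.93212890625, -87.4009017944336), 37.832401275634766) 60.11877749176915
from [499.8 -90.5 292.2] 13.43 rp [3.1415e+00 3.0000e-04]
[0, 0, -0.5, np.float64(10.7), np.float64(-47.8), np.float64(5.3)]
[0, 0, -0.5, np.float64(11.1), np.float64(-47.7), np.float64(5.3)]
[0, 0, -0.5, np.float64(11.5), np.float64(-47.6), np.float64(5.3)]
[0, 0, -0.5, np.float64(11.9), np.float64(-47.5), np.float64(5.3)]
[0, 0, -0.5, np.float64(12.3), np.float64(-47.4), np.float64(5.3)]
[0, 0, -0.5, np.float64(12.7), np.float64(-47.3), np.float64(5.3)]
[0, 0, -0.5, np.float64(13.1), np.float64(-47.1), np.float64(5.3)]
[0, 0, -0.5, np.float64(13.5), np.float64(-47.0), np.float64(5.3)]
```

View pics/w1.png

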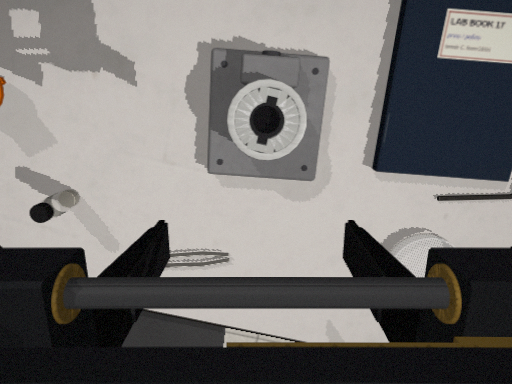

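The cell's mouth is at (267,120) with the slots from about (272,101) to (262,140). I'll measure their angle in world coordinates.

Run:
```python
from h import *
c=env.read_camera("wrist");g=c["color"].max(2).astype(float)
P=cloud(c);m=(P[...,2]>55)&(P[...,2]<66)&(np.hypot(P[...,0]-553,P[...,1]+88)<60)
ctr,R=cv2.minEnclosingCircle(P[m][:,:2].astype(np.float32));print(ctr,R)
W=np.array([[*px2w(c,u,v,plane=60)[:2],g[v,u]] for v in range(85,160) for u in range(225,310)])
dx=W[:,0]-ctr[0];dy=W[:,1]-ctr[1];r=np.hypot(dx,dy);th=np.degrees(np.arctan2(dy,dx))
for lo,hi in((17.5,20),(20,22)):
    k=(r>lo)&(r<hi)
    for s in(0,180):
        a=(th-s+180)%360-180;q=k&(abs(a)<40)
        w=np.clip(110-W[q,2],0,None);print(lo,s,(w*a[q]).sum()/w.sum(),[int(W[q&(abs(a-b)<5),2].mean()) for b in range(-35,36,5)])
d=W[(r<24)&(W[:,2]<50)];print("dark",len(d),cv2.minAreaRect(d[:,:2].astype(np.float32)),d.mean(0))
```

```text
(553.9264526367188, -87.50221252441406) 37.909088134765625
17.5 0 -0.2929510159277399 [176, 187, 182, 157, 94, 44, 40, 38, 38, 42, 115, 164, 189, 195, 182]
17.5 180 1.546042048776316 [174, 172, 171, 169, 129, 63, 39, 39, 39, 40, 100, 147, 184, 192, 183]
20 0 -0.8726464494852874 [191, 190, 181, 169, 123, 53, 37, 38, 39, 69, 146, 172, 183, 196, 194]
20 180 0.9490096212388114 [189, 181, 174, 171, 148, 84, 47, 51, 53, 52, 111, 162, 175, 184, 191]
dark 1003 ((554.3666381835938, -87.86248779296875), (31.16336441040039, 38.14098358154297), 53.19188690185547) [554.81187854 -87.73650073  28.6889332 ]
```

Request:
jog_arm(
  motion=[
    [0, 0, -0.5, 10.7, -47.8, 5.3, 95],
    [0, 0, -0.5, 11.1, -47.7, 5.3, 95],
    [0, 0, -0.5, 11.5, -47.6, 5.3, 95],
    [0, 0, -0.5, 11.9, -47.5, 5.3, 95],
    [0, 0, -0.5, 12.3, -47.4, 5.3, 95],
    [0, 0, -0.5, 12.7, -47.3, 5.3, 95],
    [0, 0, -0.5, 13.1, -47.1, 5.3, 95],
    [0, 0, -0.5, -36.5, -47.0, 5.3, 95],
    [0, 0, 0, 0, 0, 0, 95],
    [0, 0, 0, 0, 0, 0, 95],
  ],
)

```text
t: 3.55
eef_pos: [447.0, 286.3, 250.1]
tcp_rot: [3.141, -0.001, 0.304]
ft_force: [-0.1, -0.2, -0.4]
opening: 1.0
grip_force: 0.0
```

Run:
```python
from h import *
c=env.read_camera("wrist");P=cloud(c);save("w2",c["color"])
print(env.state()["eef_pos"])
m=(P[...,2]>55)&(P[...,2]<75)&(np.hypot(P[...,0]-494,P[...,1]-301)<35)
b=P[m][:,:2].astype(np.float32);print("wing",len(b),cv2.minAreaRect(b),np.median(P[m][:,2]))
m=(P[...,2]>20)&(P[...,2]<36)&(np.hypot(P[...,0]-494,P[...,1]-301)<42)
print("flange+stand",cv2.minEnclosingCircle(P[m][:,:2].astype(np.float32)))
```

```text
[447.36079329 286.13569444 250.10697814]
wing 855 ((493.9470520019531, 303.08038330078125), (39.80085372924805, 13.825939178466797), 17.682085037231445) 65.00899979708134
flange+stand ((495.0342712402344, 302.4415283203125), 30.81787109375)
```

```bash
python3 plan.py 494.3 302.7 140 17.5; python3 plan.py 494.3 302.7 115 17.5 | tail -1
```

```text
from [447.4 286.1 250.1] 17.36 rp [ 3.1415e+00 -9.0000e-04]
[0, 0, -0.05, np.float64(16.6), np.float64(-0.6), np.float64(36.7)]
[0, 0, -0.05, np.float64(16.6), np.float64(-0.6), np.float64(36.7)]
[0, 0, -0.05, np.float64(16.6), np.float64(-0.6), np.float64(36.7)]
[0, 0, -0.05, np.float64(16.6), np.float64(-0.6), np.float64(45.0)]
```

Request:
jog_arm(
  motion=[
    [0, 0, 0, 16.6, -0.6, 30, 50],
    [0, 0, 0, 16.6, -0.6, 30, 50],
    [0, 0, 0, 16.6, -0.6, 30, 50],
    [0, 0, 0, 0, 0, 25, 50],
    [0, 0, 0, 0, 0, 15, 50],
    [0, 0, 0, 0, 0, 5, 50],
    [0, 0, 0, 0, 0, 0, 50],
  ],
)

```text
t: 4.47
eef_pos: [493.7, 303.5, 115.2]
tcp_rot: [3.142, -0.001, 0.304]
ft_force: [-0.1, 0.4, 0.0]
opening: 0.525
grip_force: 0.0
```

Request:
jog_arm(
  motion=[
    [0, 0, 0, 0, 0, 0, 5],
    [0, 0, 0, 0, 0, 0, 5],
    [0, 0, 0, 0, 0, 0, 5],
    [0, 0, 0, 0, 0, 0, 5],
    [0, 0, 0, 0, 0, 0, 5],
    [0, 0, 0, 0, 0, 0, 5],
  ],
)

```text
t: 5.22
eef_pos: [493.3, 303.8, 114.9]
tcp_rot: [3.142, -0.0, 0.305]
ft_force: [-1.2, -0.3, 2.6]
opening: 0.143
grip_force: 30.0
```

Request:
jog_arm(
  motion=[
    [0, 0, 0, 0, 0, -15, 5],
    [0, 0, 0, 0, 0, -30, 5],
    [0, 0, 0, 0, 0, -40, 5],
    [0, 0, 0, 0, 0, -30, 5],
    [0, 0, 0, 0, 0, 0, 5],
  ],
)

```text
t: 5.85
eef_pos: [493.8, 304.0, 232.5]
tcp_rot: [-3.141, -0.005, 0.305]
ft_force: [-0.2, 0.3, -2.1]
opening: 0.145
grip_force: 30.0
```

```bash
python3 - <<'E'
from h import *
s=env.state();print(s["eef_pos"],s["tcp_rot"],s["ft_force"],s["opening"])
c=env.read_camera("wrist");save("w3",c["color"]);P=cloud(c)
a=s["tcp_rot"][2];d=P-s["eef_pos"]
X=d[...,0]*np.cos(a)+d[...,1]*np.sin(a);Y=d[...,0]*np.sin(a)-d[...,1]*np.cos(a);Z=-d[...,2]
m=(abs(X)<40)&(abs(Y)<40)&(Z>20)&(Z<110)
q=np.stack([X[m],Y[m],Z[m]],1)
for z in range(20,110,4):
    k=q[(q[:,2]>=z)&(q[:,2]<z+4)]
    if len(k): print(z,len(k),k.min(0).round(1),k.max(0).round(1))
E
python3 plan.py 554 -87.6 225 0.3
```

```text
[493.77074924 304.009676   232.52788705] [-3.14108799 -0.0045158   0.30469316] [-0.22299979  0.26361415 -2.12057008] 0.145388151894434
20 222 [-11.2  -9.4  20.1] [13.2 10.8 23.9]
24 117 [ -7.1 -10.1  24. ] [13.3 11.6 28. ]
28 122 [  8.8 -10.8  28. ] [13.2 12.2 32. ]
32 146 [  3.5 -11.1  32.1] [13.6 12.5 36. ]
36 118 [  5.3 -11.4  36. ] [13.6 12.8 40. ]
40 142 [ -1.4 -13.4  40. ] [13.4 15.8 44. ]
44 188 [  0. -15.  44.] [18.5 16.4 48. ]
48 1725 [ -6.  -14.9  48. ] [21.2 16.5 52. ]
52 211 [ -2.9 -14.5  52. ] [21.3 15.8 56. ]
56 196 [ 10.7 -14.   56. ] [21.5 15.3 60. ]
60 158 [ 10.9 -13.3  60. ] [21.6 14.6 64. ]
64 147 [ 10.6 -13.1  64. ] [21.4 14.4 68. ]
68 108 [ 11.  -10.5  68. ] [21.4 11.8 72. ]
72 106 [ 11.2 -10.8  72. ] [21.4 12.  76. ]
76 75 [ 11.2 -10.3  76. ] [21.3 11.5 79.9]
80 1727 [ -6.1 -25.7  80. ] [28.3 26.7 84. ]
84 950 [ -6.7 -25.9  84. ] [28.1 27.  87.7]
88 7 [ 16.3 -18.8  88.1] [27.4 22.2 88.9]
from [493.3 303.8 230.8] 17.45 rp [-3.1414e+00 -1.8000e-03]
[0, 0, 2.14, np.float64(-7.4), np.float64(48.9), np.float64(0.7)]
[0, 0, 2.14, np.float64(-5.6), np.float64(49.2), np.float64(0.7)]
[0, 0, 2.14, np.float64(-3.8), np.float64(49.4), np.float64(0.7)]
[0, 0, 2.14, np.float64(-1.9), np.float64(49.5), np.float64(0.7)]
[0, 0, 2.14, np.float64(-0.1), np.float64(49.5), np.float64(0.7)]
[0, 0, 2.14, np.float64(1.8), np.float64(49.5), np.float64(0.7)]
[0, 0, 2.14, np.float64(3.7), np.float64(49.4), np.float64(0.7)]
[0, 0, 2.14, np.float64(5.5), np.float64(49.2), np.float64(0.7)]
```

View pics/w3.png

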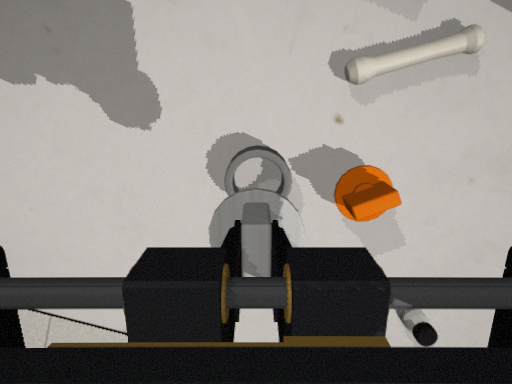

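The cap is held clear of the stand, with the wing at (257,215). The wing's front edge reads X≈21 in the tool frame, so the cap sits about 1.2 mm ahead of the TCP. The empty stand ring is at (258,180) and the orange look-alike at (367,195).

Request:
jog_arm(
  motion=[
    [0, 0, 2.14, -7.4, 48.9, 0, 5],
    [0, 0, 2.14, -5.6, 49.2, 0, 5],
    [0, 0, 2.14, -3.8, 49.4, 0, 5],
    [0, 0, 2.14, -1.9, 49.5, 0, 5],
    [0, 0, 2.14, -0.1, 49.5, 0, 5],
    [0, 0, 2.14, 1.8, 49.5, 0, 5],
    [0, 0, 2.14, 3.7, 49.4, 0, 5],
    [0, 0, 2.14, 4.2, 48.6, 0, 5],
    [0, 0, 0, 0, 0, 20, 5],
    [0, 0, 0, 0, 0, 20, 5],
  ],
)

```text
t: 7.15
eef_pos: [552.2, -87.8, 188.1]
tcp_rot: [-3.141, 0.002, 0.004]
ft_force: [0.4, 0.9, -0.7]
opening: 0.146
grip_force: 30.0
```

Request:
jog_arm(
  motion=[
    [0, 0, 0, 0, 0, 0, 5],
    [0, 0, 0, 0, 0, 0, 5],
  ],
)

```text
t: 7.4
eef_pos: [552.9, -87.0, 189.9]
tcp_rot: [-3.142, 0.0, 0.006]
ft_force: [1.7, -0.2, -1.5]
opening: 0.143
grip_force: 30.0
```

```bash
python3 - <<'E'
from h import *
s=env.state();print(s["joints"].round(3),s["ft_force"],s["moment"])
c=env.read_camera("wrist");save("w4",c["color"]);P=cloud(c)
m=(P[...,2]>55)&(P[...,2]<64)&(np.hypot(P[...,0]-553,P[...,1]+88)<45)&(P[...,0]>540)
q=P[m][:,:2];r=np.hypot(q[:,0]-554,q[:,1]+87.6);q=q[r>30]
# circle fit on outer edge bins
th=np.arctan2(q[:,1]+87.6,q[:,0]-554);e=[]
for a in np.arange(-3.1,3.1,.1):
    k=abs(th-a)<.05
    if k.sum()>3: e.append(q[k][np.argmax(np.hypot(q[k,0]-554,q[k,1]+87.6))])
e=np.array(e);A=np.c_[2*e,np.ones(len(e))];x=np.linalg.lstsq(A,(e**2).sum(1),rcond=None)[0]
print(len(e),x[:2],np.sqrt(x[2]+x[:2]@x[:2]))
E
python3 plan.py 552.7 -87 175 0.3
```

```text
[-0.274  0.526  1.827 -0.     0.79   1.291] [ 1.74225963 -0.19483157 -1.51420694] [-0.00144384 -0.00430905  0.0228557 ]
39 [554.61625822 -87.65842808] 37.452483570044386
from [553.  -87.  190.2] 0.35 rp [ 3.1414e+00 -3.0000e-04]
[0, 0, 0.05, np.float64(-0.3), np.float64(-0.0), np.float64(15.2)]
```

View pics/w4.png

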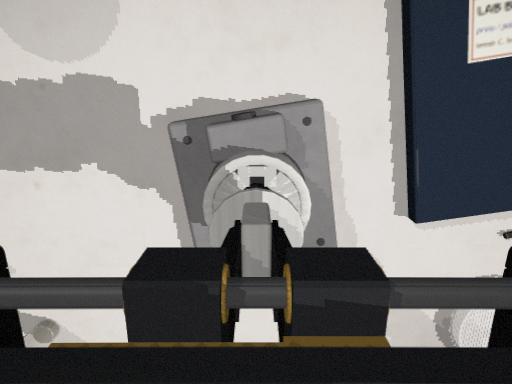

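The cap is over the mouth and lined up: the front slot is at (257,183) and the wing is on column 257. I'll go down in small steps.

Request:
jog_arm(
  motion=[
    [0, 0, 0, 0, 0, 10, 5],
    [0, 0, 0, 0, 0, 6, 5],
    [0, 0, 0, 0, 0, 2, 5],
    [0, 0, 0, 0, 0, 2, 5],
    [0, 0, 0, 0, 0, 2, 5],
    [0, 0, 0, 0, 0, 0, 5],
  ],
)

```text
t: 8.2
eef_pos: [552.8, -87.1, 167.8]
tcp_rot: [3.142, 0.0, 0.006]
ft_force: [0.5, -0.4, -1.0]
opening: 0.146
grip_force: 30.0
```

Request:
jog_arm(
  motion=[
    [0, 0, 0, 0, 0, 1, 5],
    [0, 0, 0, 0, 0, 1, 5],
    [0, 0, 0, 0, 0, 0, 5],
  ],
)

```text
t: 8.57
eef_pos: [552.8, -87.2, 165.8]
tcp_rot: [3.141, 0.0, 0.006]
ft_force: [1.0, -0.6, -1.4]
opening: 0.145
grip_force: 30.0
```

Request:
jog_arm(
  motion=[
    [0, 0, 0, 0, 0, 1, 5],
    [0, 0, 0, 0, 0, 1, 5],
    [0, 0, 0, 0, 0, 0, 5],
  ],
)

```text
t: 8.95
eef_pos: [552.8, -87.1, 163.7]
tcp_rot: [3.142, 0.0, 0.006]
ft_force: [0.4, 0.3, -1.9]
opening: 0.148
grip_force: 30.0
```

Request:
jog_arm(
  motion=[
    [0, 0, 0, 0, 0, 1, 5],
    [0, 0, 0, 0, 0, 1, 5],
    [0, 0, 0, 0, 0, 0, 5],
  ],
)

```text
t: 9.32
eef_pos: [552.8, -87.2, 161.7]
tcp_rot: [3.142, 0.0, 0.006]
ft_force: [-0.4, -0.5, -1.4]
opening: 0.145
grip_force: 30.0
```

Already past the lug-rest height with no force, so the lugs are in the slots.

Request:
jog_arm(
  motion=[
    [0, 0, 0, 0, 0, 1, 5],
    [0, 0, 0, 0, 0, 1, 5],
    [0, 0, 0, 0, 0, 1, 5],
    [0, 0, 0, 0, 0, 0, 5],
  ],
)

```text
t: 9.82
eef_pos: [552.8, -87.2, 158.7]
tcp_rot: [3.142, 0.0, 0.006]
ft_force: [-0.3, -0.2, -2.0]
opening: 0.147
grip_force: 30.0
```

Request:
jog_arm(
  motion=[
    [0, 0, 0, 0, 0, 1, 5],
    [0, 0, 0, 0, 0, 1, 5],
    [0, 0, 0, 0, 0, 1, 5],
    [0, 0, 0, 0, 0, 0, 5],
  ],
)

```text
t: 10.32
eef_pos: [552.8, -87.1, 155.7]
tcp_rot: [3.142, 0.0, 0.006]
ft_force: [-0.2, -0.1, -1.2]
opening: 0.143
grip_force: 30.0
```

Request:
jog_arm(
  motion=[
    [0, 0, 0, 0, 0, 1, 5],
    [0, 0, 0, 0, 0, 1, 5],
    [0, 0, 0, 0, 0, 0, 5],
    [0, 0, 0, 0, 0, 0, 5],
  ],
)

```text
t: 10.82
eef_pos: [552.8, -87.2, 154.0]
tcp_rot: [3.141, -0.0, 0.006]
ft_force: [-0.3, 0.4, 3.3]
opening: 0.149
grip_force: 30.0
```

Request:
jog_arm(
  motion=[
    [0, 0, 0, 0, 0, 1, 5],
    [0, 0, 0, 0, 0, 1, 5],
    [0, 0, 0, 0, 0, 1, 5],
    [0, 0, 0, 0, 0, 0, 5],
  ],
)

```text
t: 11.32
eef_pos: [552.9, -87.2, 150.9]
tcp_rot: [3.141, -0.0, 0.006]
ft_force: [-1.1, 0.7, 4.4]
opening: 0.146
grip_force: 30.0
```

Request:
jog_arm(
  motion=[
    [0, 0, 0, 0, 0, 0.5, 5],
    [0, 0, 0, 0, 0, 0.5, 5],
    [0, 0, 0, 0, 0, 0, 5],
  ],
)

```text
t: 11.7
eef_pos: [552.9, -87.2, 149.9]
tcp_rot: [3.141, -0.0, 0.006]
ft_force: [-1.2, -0.1, 6.4]
opening: 0.146
grip_force: 30.0
```

Request:
jog_arm(
  motion=[
    [0, 0, 0, 0, 0, 0.5, 5],
    [0, 0, 0, 0, 0, 0, 5],
    [0, 0, 0, 0, 0, 0, 5],
  ],
)

```text
t: 12.08
eef_pos: [552.9, -87.2, 149.5]
tcp_rot: [3.141, -0.0, 0.006]
ft_force: [-0.9, 0.7, 6.0]
opening: 0.151
grip_force: 30.0
```

Request:
jog_arm(
  motion=[
    [0, 0, 2, 0, 0, 0, 5],
    [0, 0, 2, 0, 0, 0, 5],
    [0, 0, 2, 0, 0, 0, 5],
    [0, 0, 2, 0, 0, 0, 5],
    [0, 0, 0, 0, 0, 0, 5],
  ],
)

```text
t: 12.7
eef_pos: [553.1, -87.2, 149.6]
tcp_rot: [3.141, -0.001, -0.134]
ft_force: [0.1, 0.7, 6.7]
opening: 0.138
grip_force: 30.0
```

```bash
cat > st.py <<'E'
from h import *
s=env.state();print(s["eef_pos"].round(1),np.degrees(s["tcp_rot"]).round(2),s["ft_force"].round(1),s["moment"].round(3))
E
python3 st.py
```

```text
[553.1 -87.2 149.6] [ 1.7999e+02 -5.0000e-02 -7.7000e+00] [0.1 0.7 6.7] [ 0.019  0.146 -0.036]
```

Request:
jog_arm(
  motion=[
    [0, 0, 2, 0, 0, 0, 5],
    [0, 0, 2, 0, 0, 0, 5],
    [0, 0, 2, 0, 0, 0, 5],
    [0, 0, 2, 0, 0, 0, 5],
    [0, 0, 0, 0, 0, 0, 5],
  ],
)

```text
t: 13.32
eef_pos: [553.1, -87.2, 149.6]
tcp_rot: [3.141, -0.001, -0.274]
ft_force: [0.8, -0.8, 6.9]
opening: 0.144
grip_force: 30.0
```

```bash
python3 st.py
```

```text
[553.1 -87.2 149.6] [ 1.7999e+02 -7.0000e-02 -1.5690e+01] [ 0.8 -0.8  6.9] [ 0.051  0.016 -0.046]
```

Request:
jog_arm(
  motion=[
    [0, 0, 2, 0, 0, 0, 5],
    [0, 0, 2, 0, 0, 0, 5],
    [0, 0, 2, 0, 0, 0, 5],
    [0, 0, 2, 0, 0, 0, 5],
    [0, 0, 0, 0, 0, 0, 5],
  ],
)

```text
t: 13.95
eef_pos: [553.2, -87.2, 149.6]
tcp_rot: [-3.141, -0.001, -0.414]
ft_force: [-1.3, 0.1, 6.1]
opening: 0.144
grip_force: 30.0
```

```bash
python3 st.py
```

```text
[553.2 -87.2 149.6] [-1.7999e+02 -7.0000e-02 -2.3690e+01] [-1.3  0.1  6.1] [ 0.044  0.052 -0.005]
```

Now 1.5° steps, watching the moment.

Request:
jog_arm(
  motion=[
    [0, 0, 1.5, 0, 0, 0, 5],
    [0, 0, 1.5, 0, 0, 0, 5],
    [0, 0, 0, 0, 0, 0, 5],
  ],
)

```text
t: 14.32
eef_pos: [553.2, -87.2, 149.6]
tcp_rot: [-3.141, -0.001, -0.466]
ft_force: [-0.4, 0.5, 6.9]
opening: 0.146
grip_force: 30.0
```

```bash
python3 st.py
```

```text
[553.2 -87.2 149.6] [-1.7999e+02 -8.0000e-02 -2.6690e+01] [-0.4  0.5  6.9] [ 0.116  0.011 -0.009]
```

Request:
jog_arm(
  motion=[
    [0, 0, 1.5, 0, 0, 0, 5],
    [0, 0, 1.5, 0, 0, 0, 5],
    [0, 0, 0, 0, 0, 0, 5],
  ],
)

```text
t: 14.7
eef_pos: [553.2, -87.2, 149.6]
tcp_rot: [-3.141, -0.001, -0.518]
ft_force: [0.3, -0.3, 6.5]
opening: 0.146
grip_force: 30.0
```

```bash
python3 st.py
```

```text
[553.2 -87.2 149.6] [-1.7998e+02 -7.0000e-02 -2.9690e+01] [ 0.3 -0.3  6.5] [ 0.196  0.022 -0.054]
```

Request:
jog_arm(
  motion=[
    [0, 0, 1.5, 0, 0, 0, 5],
    [0, 0, 0, 0, 0, 0, 5],
  ],
)

```text
t: 14.95
eef_pos: [553.2, -87.2, 149.6]
tcp_rot: [-3.141, -0.001, -0.544]
ft_force: [1.4, 0.7, 5.5]
opening: 0.144
grip_force: 30.0
```

```bash
python3 st.py
```

```text
[553.2 -87.2 149.6] [-1.7998e+02 -7.0000e-02 -3.1190e+01] [1.4 0.7 5.5] [ 0.15  -0.008  0.013]
```

Request:
jog_arm(
  motion=[
    [0, 0, 1.5, 0, 0, 0, 5],
    [0, 0, 1.5, 0, 0, 0, 5],
    [0, 0, 0, 0, 0, 0, 5],
  ],
)

```text
t: 15.32
eef_pos: [553.2, -87.2, 149.6]
tcp_rot: [-3.141, -0.001, -0.597]
ft_force: [0.7, 0.1, 6.3]
opening: 0.146
grip_force: 30.0
```

```bash
python3 st.py
```

```text
[553.2 -87.2 149.6] [-1.7998e+02 -8.0000e-02 -3.4190e+01] [0.7 0.1 6.3] [ 0.129 -0.096  0.03 ]
```

Request:
jog_arm(
  motion=[
    [0, 0, 1.5, 0, 0, 0, 5],
    [0, 0, 1, 0, 0, 0, 5],
    [0, 0, 0, 0, 0, 0, 5],
  ],
)

```text
t: 15.7
eef_pos: [553.3, -87.2, 149.6]
tcp_rot: [-3.141, -0.001, -0.64]
ft_force: [-0.0, 0.5, 6.1]
opening: 0.144
grip_force: 30.0
```

```bash
python3 st.py
```

```text
[553.3 -87.2 149.6] [-1.7997e+02 -8.0000e-02 -3.6680e+01] [-0.   0.5  6.1] [ 0.087 -0.071  0.055]
```

Request:
jog_arm(
  motion=[
    [0, 0, 1, 0, 0, 0, 5],
    [0, 0, 1, 0, 0, 0, 5],
    [0, 0, 0, 0, 0, 0, 5],
  ],
)

```text
t: 16.08
eef_pos: [553.1, -87.3, 149.6]
tcp_rot: [-3.142, -0.001, -0.674]
ft_force: [-0.3, -0.9, 7.3]
opening: 0.146
grip_force: 30.0
```

```bash
python3 st.py
```

```text
[553.1 -87.3 149.6] [-1.800e+02 -7.000e-02 -3.864e+01] [-0.3 -0.9  7.3] [-0.043  0.096  0.354]
```

Request:
jog_arm(
  motion=[
    [0, 0, 1, 0, 0, 0, 5],
    [0, 0, 1, 0, 0, 0, 5],
    [0, 0, 0, 0, 0, 0, 5],
  ],
)

```text
t: 16.45
eef_pos: [553.1, -87.3, 149.6]
tcp_rot: [3.142, -0.001, -0.708]
ft_force: [-0.8, -1.2, 6.3]
opening: 0.15
grip_force: 30.3
```

```bash
python3 st.py
```

```text
[553.1 -87.3 149.6] [ 1.800e+02 -8.000e-02 -4.059e+01] [-0.8 -1.2  6.3] [-0.034  0.089  0.676]
```

Stop reached at about -38° (0.68 Nm). I'll ease the torque, let the spring rise, then open and look.

Request:
jog_arm(
  motion=[
    [0, 0, -1, 0, 0, 0, 5],
    [0, 0, -1, 0, 0, -0.5, 5],
    [0, 0, 0, 0, 0, -0.5, 5],
    [0, 0, 0, 0, 0, -0.5, 5],
    [0, 0, 0, 0, 0, 0, 5],
  ],
)

```text
t: 17.08
eef_pos: [553.0, -87.3, 150.7]
tcp_rot: [-3.142, -0.001, -0.675]
ft_force: [3.5, -1.9, -3.1]
opening: 0.148
grip_force: 30.0
```

```bash
python3 st.py
```

```text
[553.  -87.3 150.7] [-1.800e+02 -3.000e-02 -3.867e+01] [ 3.5 -1.9 -3.1] [-0.474 -0.661  0.366]
```

Request:
jog_arm(
  motion=[
    [0, 0, 0, 0, 0, 0, 20],
    [0, 0, 0, 0, 0, 0, 30],
    [0, 0, 0, 0, 0, 0, 50],
    [0, 0, 0, 0, 0, 0, 50],
    [0, 0, 0, 0, 0, 0, 50],
    [0, 0, 0, 0, 0, 0, 50],
  ],
)

```text
t: 17.82
eef_pos: [552.8, -87.1, 150.8]
tcp_rot: [3.142, -0.0, -0.675]
ft_force: [-0.3, -0.8, -0.2]
opening: 0.526
grip_force: 0.0
```

Request:
jog_arm(
  motion=[
    [0, 0, 0, 0, 0, -10, 50],
    [0, 0, 0, 0, 0, -30, 50],
    [0, 0, 0, 0, 0, -40, 50],
    [0, 0, 0, -40, 0, -20, 50],
    [0, 0, 0, 0, 0, 0, 50],
    [0, 0, 0, 0, 0, 0, 50],
  ],
)

```text
t: 18.58
eef_pos: [521.9, -62.3, 251.2]
tcp_rot: [-3.141, -0.001, -0.675]
ft_force: [-0.2, 0.3, 0.1]
opening: 0.522
grip_force: 0.0
```

Run:
```python
from h import *
s=env.state();print(s["eef_pos"],s["tcp_rot"])
c=env.read_camera("wrist");save("w5",c["color"]);P=cloud(c)
R=np.hypot(P[...,0]-554,P[...,1]+87)
m=(P[...,2]>92)&(P[...,2]<115)&(R<30)
print("wing",m.sum(),cv2.minAreaRect(P[m][:,:2].astype(np.float32)),np.median(P[m][:,2]))
m=(P[...,2]>55)&(P[...,2]<64)&(R>32)&(R<37);print("rim z",np.median(P[m][:,2]))
m=(P[...,2]>60)&(P[...,2]<75)&(R>20)&(R<26);print("flange z",np.median(P[m][:,2]))
```

```text
[521.90260024 -62.29036716 251.15767594] [-3.14133394e+00 -9.09543044e-04 -6.74657797e-01]
wing 1080 ((554.5145874023438, -87.61007690429688), (13.762520790100098, 39.75829315185547), 51.77709197998047) 101.61363675327172
rim z 60.17850303430146
flange z 67.78799948382567
```

View pics/w5.png

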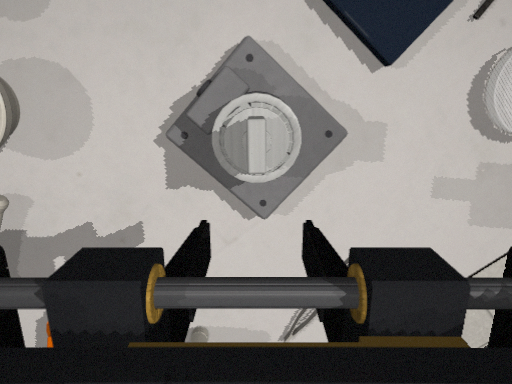

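The cap sits upright in the cell at (257,138), with the wing at -38° (the stop) and its top at 101.6 mm, so its origin is at 41.5 mm: locked. Handing in.

```bash
python3 -c "
from cell import env
print(env.job_done())"
```

```text
the job is handed in; nothing more can be done
None
```

I handed the job in with the cap in the cell, turned about 38° clockwise to the hard stop, released and upright, its origin about 41.5 mm above the cell's; no verdict came back, and I inferred the interlock trip from the stop's torque and the cap's angle, not from a direct reading.

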